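# Punch a clamped blank squarely, then let the ratchet clamp off

## Robot

A 7-joint arm with a two-finger parallel gripper is mounted at the origin on a cart in front of the work surface, level with it; the furniture and walls round the work are solid. World frame = base frame: x ahead of the robot, y to its left, z up, the work surface at z = 0. Lengths are in m, angles in rad, forces in N, time in s.
With the tool pointing down it reaches from about 0.425 to 0.925 m from the base axis. Payload 6.8 kg.
Tool frame: the origin (TCP) lies at the very end of the fingers, on their centre line; the grasp point (between the pads) lies 19 mm behind it; z points along the fingers, y is the line along which they close (so a half turn about z gives the same grasp; the last joint's range is limited). The gripper opens to 85 mm and grips with 20 to 120 N. Pads are 22 mm wide; open, the fingers measure 114 mm over their backs; the gripper's body (76 mm by 85 mm) begins 54 mm behind the grasp point. The pads swing forward as they close: fully open they stand 13 mm farther back than shut.
Start: joints at [1.163, 0.477, 0.022, 1.555, -0.011, 1.109, -0.083], TCP at [0.199, -0.645, 0.231] pointing down, gripper open.
Joint ranges: [-2.96, 2.96], [-0.34, 2.1], [-1.41, 1.46], [0.24, 2.44], [-1.37, 4.51], [0.17, 1.92], [-2.96, 2.96]. Speed limits (rad/s): [2.39, 2.39, 3.14, 3.14, 3.14, 3.14, 3.14].

## Interface

Orientations are given as a unit quaternion [w, x, y, z].
In Python, from station import bot gives the robot as it stands.
- The arm moves only by the tool jog_arm, never from a script. Its argument "motion" is a list of rows, each a list of 7 numbers: the turn, a rotation vector about the tool's x, y, z in rad, then the shift along the tool's x, y, z in mm, then the finger opening in mm, from 0 to 85.4. A call has 1 to 10 rows; each row is the pose to reach, as a shift and turn from the pose commanded when the call began, along the tool's axes at that moment; what a row does not reach only later rows make up. A row lasts 1/8 s, in which the tool goes at most 62.5 mm and 10.7 degrees, less where a joint would pass 70% of its speed; a pose out of reach is approached as far as the arm can. A call with a gripper value outside its range is refused whole. The fingers move at their own pace and stop on an object; "grip_force" is the grip in N (left out, the last holds). Time passes only in rows, so rows that repeat a pose let the fingers close. It gives the time, the measured TCP pose, the force, the opening and the grip force at its end, in the units of the state.
- bot.get_obs(): the state, without advancing time (a new reading comes with each control period).
- bot.read_camera(name): name is "scene" or "top"; returns a dict with "pixels" (420x560x3 uint8, red, green, blue), "camera_matrix" (3x3 intrinsics, pixels), "T" (4x4, takes a point from camera to world coordinates). Camera axes: x right, y down, z forward; pixel columns grow to the right and rows downward; lengths in m; the calibration is good to about 2 mm. A picture is of the moment at which its call begins. There is no depth.
- bot.hand_in(): hands the job in; it is judged then, once.
Trained networks look in a picture, given as the dict that the camera call returned (one of the last four; its "shot" number tells which), for a name from the list of things; names that differ only in an ending like _2 or _b are one class to them, and where a whole thing is asked for, a point or a joint stands for the part that bears it (a point fixed in the world has none). Each returns a list of dicts, best first, with "score" (0 to 1); they miss things now and then, are a little off and sometimes report something else, mostly with a low value. They report only what shows in the picture. A call takes as long as a camera call. They do not tell look-alikes from the thing itself.
- bot.spot_in(thing, picture): "xy" ([column, row] in pixels, amid what is visible of it).
- bot.tip_of(thing, picture): "xy" ([column, row] in pixels: a listed point, or the origin of a listed thing).
The state is a dict: "t": time; "q": joint angles; "joint_vel": joint speeds; "joint_torque": joint torques, N m; "eef_pos": TCP position; "tool_rot": TCP orientation; "contact_force": force on the tool from outside, world axes, zero at the start; "torque": the same for the moment, N m; "gripper_width": opening from 0.0 (shut) to 1.0 (fully open); "grasp_force": force on a finger pad.
Only numpy, scipy, OpenCV 4.12 (cv2) and the standard library are available. Lean on these libraries where they do the work, as an engineer would, in place of code of your own. Each camera call takes 0.05 s, during which the arm holds its last target. There are 200 camera calls.

## Task

Take the punch with the ball-shaped knob from the wooden block and mark the brass blank clamped on the sloping jig: set the punch square to the sloping blank on the crossing of the scribed lines, press evenly until the sprung pad under the blank has sunk at least 3 mm, hold it there a moment, and lift it straight off without sliding or hammering. Stand the punch upright in its empty pocket of the block again, then press down the thumb pad of the ratchet's pawl until the clamp jaw has sprung fully back, and let the pawl go. Leave the plain punch and the other things on the table where they are.

Things in the scene. Friction and masses are not known exactly. Their poses are not given: they have to be found in the camera images.
- knob_punch_center (a point): Centre of the wanted punch, half-way up: a steel punch 102 mm long with a 16 x 16 mm square shank and a 20 mm ball knob at the top end; 140 g (may differ by a third). It stands upright, foot down, in one of the two pockets. z runs along the punch from foot to knob; x and y are square to the shank's flat sides. The foot's flat face lies 51 mm below this point, the knob's top 51 mm above; the flat sides run from 33 mm below to 29 mm above.
- knob_punch_foot (a point): Centre of the flat round marking face, 14 mm across, at the lower end of the knob punch. z points up the punch.
- plain_punch_center (a point): Centre of the other punch, to be left alone: 102 mm long, same 16 mm square shank, but it ends square at the top, with no knob. It stands upright in the other pocket.
- plain_punch_foot (a point): Centre of the lower end of the plain punch.
- rack: Wooden punch block fixed on the table, 56 (x) x 180 (y) x 35 (z) mm, origin at the centre of its underside; x and y along its sides. It has two square pockets, 25 x 25 mm and 25 mm deep, 50 mm either side of the middle along its y; the pockets' sides are parallel to the block's sides, and so are those of the punches at the start (within about 3 degrees).
- pocket_a (a point): Centre of the floor of the pocket on the block's -y side, 10 mm above the table. z points up.
- pocket_b (a point): Centre of the floor of the pocket on the block's +y side, 10 mm above the table. z points up.
- jig: Marking jig fixed on the table: a steel base 130 x 110 x 10 mm carrying an aluminium face plate 110 x 100 mm that slopes at 30 degrees, low towards the robot (jig -x), high at the back (jig +x), highest edge 78 mm above the table. Origin at the centre of the base's underside. The ratchet wheel and pawl are on its +y side, the pawl's thumb pad at its back +y corner.
- mark (a point): Crossing of the scribed lines at the centre of the brass blank's upper surface (blank 36 mm up the slope x 50 mm across). x points up the slope, y across it, z straight out of the sloping surface, 30 degrees from vertical, leaning to the jig's -x. The lower stop and the jaw beside the blank rise at most 5 mm above it. Blank and the pad under it sink together along -z.
- anvil (a joint): How far the sprung pad with the blank has sunk, m: 0 at rest, 0.006 at its stop. It begins to sink at about 3 N and takes 2 N more for each mm: about 11 N at 4 mm, 15 N at the stop (the punch's own weight helps by 1 to 1.5 N). It springs back by itself.
- jaw (a joint): How far the clamp jaw (steel bar across the upper edge of the blank) has backed off up the slope, m: 0 clamped, 0.0125 fully back. A spring drives it back in about half a second while the pawl is lifted off the ratchet wheel; the wheel has two teeth to pass, and the pawl catches the next tooth if let go too soon. Nothing but the pawl need be touched.
- pawl (a joint): Angle of the pawl lever, rad: 0 with its nose in the teeth, 0.35 fully lifted at its stop; the nose is clear of the teeth from about 0.15. Pressing the thumb pad down lifts the nose. It springs back when let go.
- pawl_pad (a point): Centre of the top of the pawl's thumb pad, a ribbed steel plate 28 x 28 mm, 83 mm above the table at rest. Pressing it needs 1.5 to 4 N; it goes down 16 mm to its stop (shifting less than 3 mm sideways), turning on a pivot that lies 46 mm to the jig's -x of it. Nothing else stands as high within 25 mm of it.
- seed_tin: Bystander: small round open tin of beads, 52 mm across, 14 mm high, on the table on the jig's -y side. Between the jig and the punch block, in the middle of the table, a clear plastic tray lid leans over bead boxes and a paper roll, up to 145 mm above the table: carry the punch over it.
- chain_tray: Bystander: clear box of gold-coloured chain bits, 90 x 59 x 24 mm, on the jig's +y side.
- thread_spool: Bystander: thread spool, 51 mm across, 47 mm high, behind the jig.
- wood_tray: Bystander: pale open box, 50 x 66 x 26 mm, in front of the punch block.
- window_tin: Bystander: round tin with a window lid, 79 mm across, 21 mm high, on the far side of the punch block.
Mind the look-alikes: they are no part of the job. What is shaped like the part that bears knob_punch_center but blue or orange is not meant.

How it is judged:
By the outcome, as a careful person would: the job done as asked, in the order asked, and still so for the second after the job is handed in, with the robot touching nothing.
It also fails if it takes over 69 s, if anything falls off the work surface, if the arm or the gripper's body presses on something with over 40 N, if the wrist force passes 120 N, or if a joint passes its speed limit or range.

## Working session

There is one attempt and no reset: what is moved stays moved. The work goes in short steps, Python scripts to look and compute and a tool call to move; the robot and the scene stay as the last step left them, time stands still between calls to the robot, and variables do not carry over. Pictures are saved under pics/ and viewed, at most 10 in all, crops included, and the job is handed in when it is done.

Besides the shell and the picture viewer there is one more tool, called after ">>>" by a JSON object that holds its "method" and its "body". jog_arm: Moves the arm, as the interface text tells. Its arguments: {"type":"object","properties":{"motion":{"type":"array"},"grip_force":{"type":"number"}},"required":["motion"]}

```bash
ls; mkdir -p pics; python3 - <<'E'
from station import bot
import cv2,numpy as np
np.set_printoptions(precision=4,suppress=True)
o=bot.get_obs();print(o['t'],o['eef_pos'],o['tool_rot'],o['contact_force'],o['gripper_width'])
for n in ['scene','top']:
    p=bot.read_camera(n);cv2.imwrite(f'pics/{n}0.png',p['pixels'][:,:,::-1]);print(n,p['camera_matrix'].tolist(),p['T'])
    for th in ['knob_punch_center','knob_punch_foot','plain_punch_center','rack','pocket_a','pocket_b','jig','mark','pawl_pad']:
        print(th,[(np.round(d['xy'],1).tolist(),round(d['score'],2)) for d in bot.tip_of(th,p)][:4])
E
```

```text
pics
0.0 [ 0.1992 -0.6443  0.2303] [-0.0009  0.9888  0.1493 -0.0002] [-0.3362  0.274   1.3525] 0.999189106597691
scene [[519.1482234974687, 0.0, 285.64988677987634], [0.0, 519.1482234974687, 209.38798764072607], [0.0, 0.0, 1.0]] [[ 0.4529 -0.4903  0.7447 -0.7073]
 [-0.8915 -0.2447  0.3811 -0.6164]
 [-0.0046 -0.8365 -0.5479  0.9608]
 [ 0.      0.      0.      1.    ]]
knob_punch_center [([392.2, 244.1], 0.77), ([383.7, 270.2], 0.77), ([425.3, 264.6], 0.65), ([398.8, 279.9], 0.47)]
knob_punch_foot [([395.6, 295.2], 0.75), ([390.2, 257.2], 0.7), ([421.3, 275.4], 0.5), ([380.7, 283.2], 0.46)]
plain_punch_center [([370.2, 233.4], 0.5)]
rack [([378.5, 255.7], 0.69)]
pocket_a [([365.5, 240.8], 0.93), ([390.7, 260.9], 0.8)]
pocket_b [([365.5, 240.8], 0.93), ([390.7, 260.9], 0.8)]
jig [([219.6, 211.4], 0.63)]
mark [([394.3, 262.9], 0.27)]
pawl_pad []
top [[500.99161420094924, 0.0, 283.53718232295336], [0.0, 500.99161420094924, 205.62989438092293], [0.0, 0.0, 1.0]] [[ 0.0111 -0.9978  0.0651  0.3981]
 [-0.9999 -0.0103  0.0129 -0.0376]
 [-0.0122 -0.0652 -0.9978  1.8063]
 [ 0.      0.      0.      1.    ]]
knob_punch_center [([393.7, 252.1], 0.52), ([379.7, 245.4], 0.5), ([382.1, 216.3], 0.38), ([409.7, 222.1], 0.36)]
knob_punch_foot [([405.8, 220.6], 0.55), ([379.5, 214.9], 0.46), ([393.1, 247.3], 0.4), ([378.1, 247.0], 0.39)]
plain_punch_center [([355.3, 201.3], 0.44)]
rack [([366.7, 212.7], 0.97)]
pocket_a [([355.4, 205.9], 0.88), ([376.8, 216.0], 0.56)]
pocket_b [([355.4, 205.9], 0.88), ([376.8, 216.0], 0.56)]
jig [([216.2, 213.4], 0.71), ([380.0, 215.4], 0.71)]
mark [([207.3, 211.5], 0.69), ([179.9, 198.1], 0.51), ([354.5, 201.9], 0.38)]
pawl_pad [([180.3, 196.6], 0.59)]
```

```bash
python3 - <<'E'
import cv2,numpy as np
s=cv2.imread('pics/scene0.png');t=cv2.imread('pics/top0.png')
a=cv2.resize(s[170:330,310:460],None,fx=3.7,fy=3.7,interpolation=cv2.INTER_CUBIC)
cv2.imwrite('pics/c1.png',a)
b=cv2.resize(t[150:290,150:430],None,fx=2.8,fy=2.8,interpolation=cv2.INTER_CUBIC)
cv2.imwrite('pics/c2.png',b)
E
```

```text
(no output)
```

View pics/scene0.png

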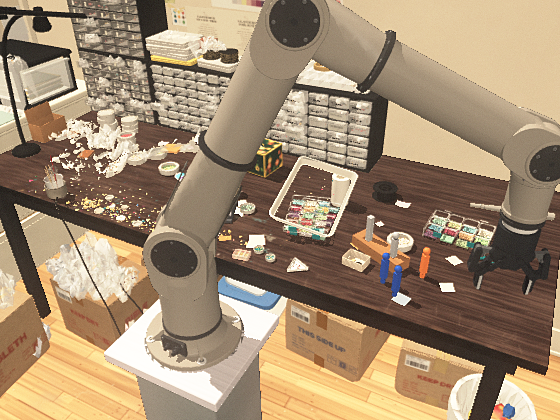

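View pics/c1.png

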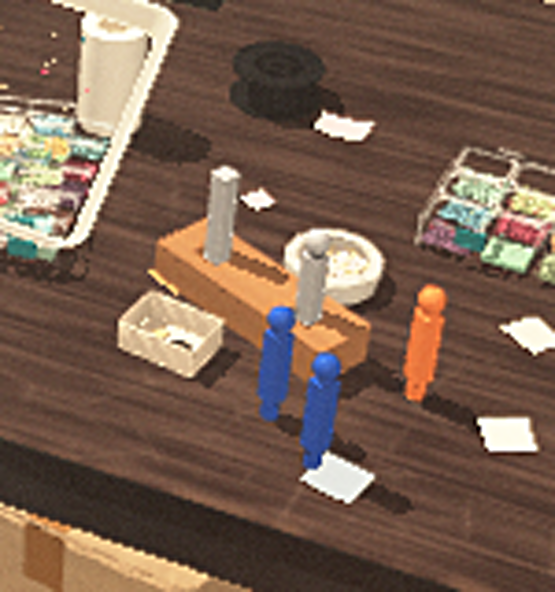

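View pics/c2.png

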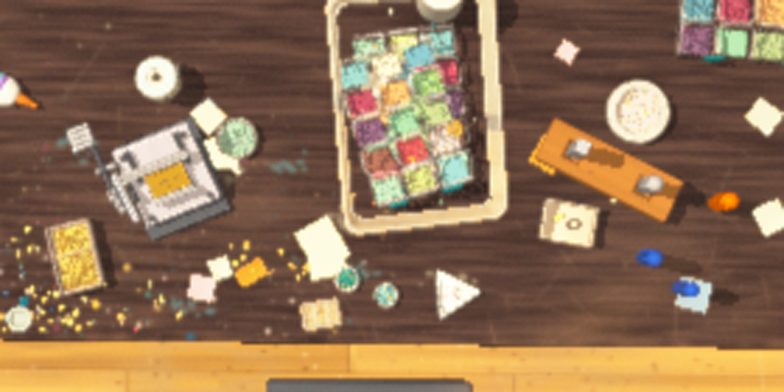

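The candidates in the scene view are:
- Steel with knob at (394,246)
- Steel with square top at (370,229)
- Blue at (386,268) and (397,280)
- Orange at (425,263)

The wanted one is the steel ball-knob punch at (394,246). It stands in the block's -y pocket, at top view ≈(382,216). The c1 crop shows its ball, and the other steel punch ends square. The jig is on the left in the top view with its blank at ≈(210,215), and the thumb pad is at ≈(179,198). The arm hides the jig in the scene view.

```bash
cat > h.py <<'E'
from station import bot
import cv2,numpy as np
from scipy.spatial.transform import Rotation as R
np.set_printoptions(precision=4,suppress=True)
def onz(p,xy,z):
    "pixel -> world point on plane z"
    d=p['T'][:3,:3]@np.linalg.solve(p['camera_matrix'],[xy[0],xy[1],1]);o=p['T'][:3,3]
    return o+d*(z-o[2])/d[2]
def proj(p,X):
    T=p['T'];c=(np.atleast_2d(X)-T[:3,3])@T[:3,:3];u=c@p['camera_matrix'].T
    return u[:,:2]/u[:,2:]
def tri(ps,xys):
    A=[];b=[]
    for p,xy in zip(ps,xys):
        d=p['T'][:3,:3]@np.linalg.solve(p['camera_matrix'],[xy[0],xy[1],1]);d/=np.linalg.norm(d)
        M=np.eye(3)-np.outer(d,d);A.append(M);b.append(M@p['T'][:3,3])
    return np.linalg.lstsq(np.vstack(A),np.hstack(b),rcond=None)[0]
E
python3 - <<'E'
from h import *
S=bot.read_camera('scene');T=bot.read_camera('top')
print('knob c1/c2 centre',onz(S,(310+316/3.7,170+246/3.7),.102),onz(T,(382,215.9),.108))
for n,p,P in (('S',S,[(365.5,240.8),(390.7,260.9)]),('T',T,[(355.4,205.9),(376.8,216)])):
    a,b=[onz(p,q,.01) for q in P];v=a-b;print(n,a,b,np.linalg.norm(v),np.degrees(np.arctan2(-v[0],v[1])))
# masks
for n,p,box in (('S',S,(340,200,420,290)),('T',T,(335,185,400,235))):
    x0,y0,x1,y1=box;im=p['pixels'][y0:y1,x0:x1];hsv=cv2.cvtColor(im,cv2.COLOR_RGB2HSV)
    m=((hsv[...,1]>110)&(hsv[...,0]<20)&(hsv[...,2]>120)).astype(np.uint8)
    k,l,st,c=cv2.connectedComponentsWithStats(m)
    i=1+st[1:,4].argmax();pts=np.argwhere(l==i)[:,::-1].astype(np.float32)+[x0,y0]
    h=cv2.convexHull(pts.astype(np.float32));r=cv2.minAreaRect(h);print(n,'wood',st[i],r, cv2.boxPoints(r).tolist())
    m=((hsv[...,1]<60)&(hsv[...,2]>120)).astype(np.uint8)
    k,l,st,c=cv2.connectedComponentsWithStats(m)
    for i in range(1,k):
        if st[i,4]>8: print('  silver',st[i]+[x0,y0,0,0,0],c[i]+[x0,y0])
    if n=='T':
        q=[onz(p,v,.035) for v in cv2.boxPoints(r)];v=[(q[j]-q[(j+1)%4])[:2] for j in range(4)]
        print([ (np.linalg.norm(w),np.degrees(np.arctan2(w[1],w[0]))) for w in v],np.mean(q,0))
E
```

```text
knob c1/c2 centre [ 0.4736 -0.3557  0.102 ] [ 0.4774 -0.3492  0.108 ]
S [ 0.5376 -0.2527  0.01  ] [ 0.4779 -0.3509  0.01  ] 0.11489666578311224 -31.327060399204523
T [ 0.5169 -0.2721  0.01  ] [ 0.4814 -0.3487  0.01  ] 0.08436039524962394 -24.846111393743616
S wood [ 10  29  41  35 685] ((370.1911926269531, 243.98529052734375), (40.34235763549805, 22.62546730041504), 32.47119140625) [[347.10003662109375, 242.6999969482422], [359.2470703125, 223.6117706298828], [393.2823486328125, 245.2705841064453], [381.13531494140625, 264.35882568359375]]
  silver [340 200   8  18  71] [342.2958 206.3099]
  silver [395 200  16   8  72] [402.1806 203.9306]
  silver [365 215  10  27 173] [369.3064 227.4451]
  silver [375 221   9   6  29] [379.1379 223.5517]
  silver [387 232  26  26 336] [397.8125 242.4583]
  silver [400 249   6   3  11] [403.     250.0909]
  silver [354 258  11   7  35] [358.8857 260.5714]
T wood [  3   7  56  38 857] ((365.8585510253906, 210.47315979003906), (54.33788299560547, 19.416362762451172), 24.775142669677734) [[337.1219482421875, 207.90243530273438], [345.258544921875, 190.27316284179688], [394.59515380859375, 213.04388427734375], [386.45855712890625, 230.67315673828125]]
  silver [367 185  22  16 250] [377.536 191.676]
  silver [353 200   8   6  35] [356.4    202.6857]
  silver [378 213   9   6  37] [381.973  215.5405]
  silver [347 223  15  12 101] [354.0693 229.1485]
[(np.float64(0.06908586142935907), np.float64(155.59400568078365)), (np.float64(0.19124300664921234), np.float64(65.60462475180721)), (np.float64(0.06880019904600473), np.float64(-24.73864007232517)), (np.float64(0.1908438400110242), np.float64(-114.30924235591272))] [ 0.4995 -0.3056  0.035 ]
```

```bash
cat >> h.py <<'E'
from scipy.optimize import minimize
def box(x,y,yaw,hx,hy,z0,z1):
    c=np.array([[a,b] for a in(-hx,hx) for b in(-hy,hy)])@R.from_euler('z',yaw).as_matrix()[:2,:2].T+[x,y]
    return np.array([[*q,z] for q in c for z in(z0,z1)])
def knob(x,y,zf,yaw):
    s=box(x,y,yaw,.008,.008,zf+.018,zf+.080)
    n=R.random(300,random_state=0).apply([0,0,.01])+[x,y,zf+.092]
    return s,n
def draw(im,p,pts,x0,y0,f,col):
    h=cv2.convexHull(((proj(p,pts)-[x0,y0]+.5)*f).astype(np.int32));cv2.polylines(im,[h],True,col,1)
E
python3 - <<'E'
from h import *
S=bot.read_camera('scene');T=bot.read_camera('top');out=[]
# rack by hull IoU
def mask(p,b):
    x0,y0,x1,y1=b;hsv=cv2.cvtColor(p['pixels'][y0:y1,x0:x1],cv2.COLOR_RGB2HSV)
    m=((hsv[...,1]>110)&(hsv[...,0]<20)&(hsv[...,2]>70)).astype(np.uint8);m=cv2.morphologyEx(m,cv2.MORPH_OPEN,np.ones((3,3)))
    k,l,st,c=cv2.connectedComponentsWithStats(m);return cv2.convexHull((np.argwhere(l==1+st[1:,4].argmax())[:,::-1]+[x0,y0]).astype(np.float32))
def cost(v,ps):
    c=0
    for p,h in ps:
        g=cv2.convexHull(proj(p,box(v[0],v[1],v[2],.028,.09,0,.035)).astype(np.float32));i=cv2.intersectConvexConvex(g,h)[0]
        c-=i/(cv2.contourArea(g)+cv2.contourArea(h)-i)
    return c
ms=mask(S,(340,200,420,290));mt=mask(T,(335,185,400,235))
for ps in ([(T,mt)],[(S,ms)],[(T,mt),(S,ms)]):
    r=minimize(cost,[.4995,-.3056,-.42],args=(ps,),method='Nelder-Mead',options=dict(initial_simplex=np.array([[.4995,-.3056,-.42],[.51,-.3056,-.42],[.4995,-.295,-.42],[.4995,-.3056,-.35]])))
    print(r.x,np.degrees(r.x[2]),r.fun)
v=r.x;g=(.475,-.352)
for p,x0,y0 in ((S,370,220),(T,355,195)):
    f=9;im=cv2.resize(p['pixels'][y0:y0+55,x0:x0+42,::-1],None,fx=f,fy=f,interpolation=cv2.INTER_CUBIC)
    draw(im,p,box(*v,.028,.09,0,.035),x0,y0,f,(255,255,0));draw(im,p,box(*v,.028,.09,.034,.035),x0,y0,f,(255,255,0))
    for a in knob(*g,.01,v[2]): draw(im,p,a,x0,y0,f,(0,0,255))
    out.append(im)
cv2.imwrite('pics/c3.png',np.hstack(out))
E
```

```text
[ 0.4985 -0.3091 -0.4846] -27.764297906242078 -0.7693489837476515
[ 0.5306 -0.2536 -0.5179] -29.674430458950006 -0.6446153591913331
[ 0.5012 -0.3058 -0.4865] -27.872459604019102 -1.3650176779545387
```

View pics/c3.png

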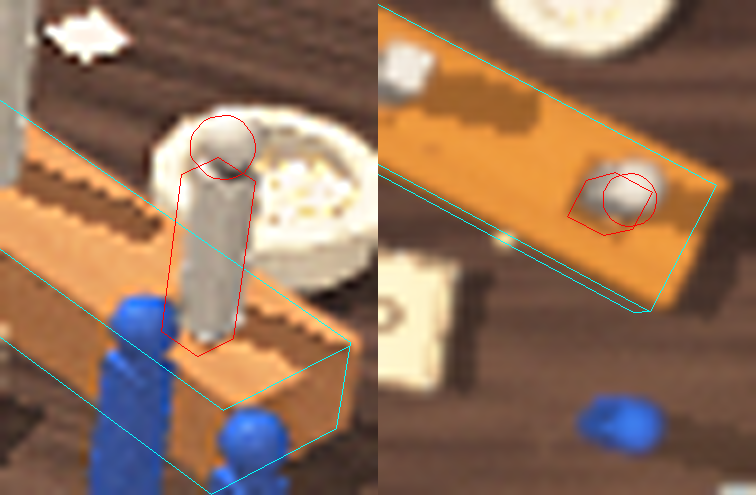

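```bash
python3 - <<'E'
from h import *
S=bot.read_camera('scene');T=bot.read_camera('top')
s=(394.2,235.7);t=(382.7,214.8)
X=tri([S,T],[s,t]);print(X,proj(S,X),proj(T,X),onz(S,s,.102),onz(T,t,.102))
# rack top corners (z .035) front-right corners in both: top crop, scene crop
print('rack corner', tri([S,T],[(370+357/9-.5,220+343/9-.5),(355+(727-378)/9-.5,195+183/9-.5)]))
print('rack corner2',onz(T,(355+(668-378)/9-.5,195+308/9-.5),.035),onz(S,(370+222/9-.5,220+410/9-.5),.035))
# shank base at rack top (z=.035)
print('base',onz(S,(370+212/9-.5,220+335/9-.5),.037))
o=bot.get_obs();p=o['eef_pos'];print(p)
# where does my guess of tcp project?
print(proj(S,p),proj(T,p))
E
```

```text
[ 0.4811 -0.3519  0.0987] [[394.7453 235.6525]] [[382.2763 214.9508]] [ 0.4757 -0.3516  0.102 ] [ 0.4815 -0.3527  0.102 ]
rack corner [ 0.4847 -0.4013  0.0354]
rack corner2 [ 0.4358 -0.3792  0.035 ] [ 0.4333 -0.3721  0.035 ]
base [ 0.4655 -0.3587  0.037 ]
[ 0.1994 -0.6449  0.2313]
[[500.0474 293.656 ]] [[485.2129 304.8844]]
```

```bash
cat >> h.py <<'E'
def pose():
    o=bot.get_obs();q=np.array(o['tool_rot']);return np.array(o['eef_pos']),R.from_quat(q[[1,2,3,0]])
def heading(tx,tilt=0):
    "tool x heading tx deg, tool z down, tilted so tool z leans toward tool y by tilt deg"
    return R.from_euler('z',np.radians(tx))*R.from_euler('x',np.pi)*R.from_euler('x',-np.radians(tilt))
def go(p1,r1,p0=None,r0=None):
    if p0 is None: p0,r0=pose()
    print('turn',(r0.inv()*r1).as_rotvec().round(4),'shift mm',(r0.inv().apply(np.array(p1)-p0)*1000).round(1))
E
python3 - <<'E'
from h import *
print(heading(0,30).apply([0,1,0]),heading(0,30).apply([0,0,1]))
go([.478,-.3525,.16],heading(65))
E
```

```text
[ 0.    -0.866  0.5  ] [ 0.    -0.5   -0.866]
turn [-0.     -0.     -0.8347] shift mm [ 352.6 -197.1   71.3]
```

>>> {"method": "jog_arm", "body": {"motion": [[0,0,-0.15,60,-30,0,50],[0,0,-0.3,115,-60,0,50],[0,0,-0.45,170,-92,0,50],[0,0,-0.6,225,-125,0,50],[0,0,-0.75,280,-157,0,50],[0,0,-0.835,330,-184,30,50],[0,0,-0.835,352.6,-197,71,50],[0,0,-0.835,352.6,-197,71,50],[0,0,-0.835,352.6,-197,71,50]], "grip_force": 110}}

```text
t: 2.42
eef_pos: [0.4778, -0.3537, 0.1608]
tool_rot: [0.0, 0.844, 0.537, -0.0]
contact_force: [-0.2, -1.0, 0.7]
gripper_width: 0.587
grasp_force: 0.0
```

```bash
python3 - <<'E'
from h import *
S=bot.read_camera('scene');T=bot.read_camera('top')
p,r=pose();print(bot.get_obs()['t'],p,r.as_euler('xyz',degrees=True),bot.get_obs()['gripper_width'])
go([.478,-.3525,.052],heading(65))
for th in ['jig','mark','pawl_pad']:
  for n,q in (('S',S),('T',T)): print(th,n,[(np.round(d['xy'],1).tolist(),round(d['score'],2)) for d in bot.tip_of(th,q)][:3])
out=[]
for P,x0,y0,w,h,f in ((S,350,180,80,110,5),(S,150,150,130,110,3)):
    out.append(cv2.resize(P['pixels'][y0:y0+h,x0:x0+w,::-1],None,fx=f,fy=f,interpolation=cv2.INTER_CUBIC))
out[1]=cv2.copyMakeBorder(out[1],0,550-330,0,0,cv2.BORDER_CONSTANT)
cv2.imwrite('pics/c4.png',np.hstack(out))
E
```

```text
2.525 [ 0.4777 -0.3547  0.1616] [179.8816   0.0708  64.8606] 0.5830249170120678
turn [ 0.0021  0.0012 -0.0024] shift mm [  2.2  -0.9 109.6]
jig S [([369.4, 230.8], 0.56), ([220.3, 215.5], 0.42)]
jig T [([211.5, 214.9], 0.76), ([375.6, 190.6], 0.6), ([382.3, 214.6], 0.51)]
mark S [([368.5, 230.5], 0.67)]
mark T [([209.7, 214.6], 0.52)]
pawl_pad S []
pawl_pad T [([178.2, 199.2], 0.45)]
```

View pics/c4.png

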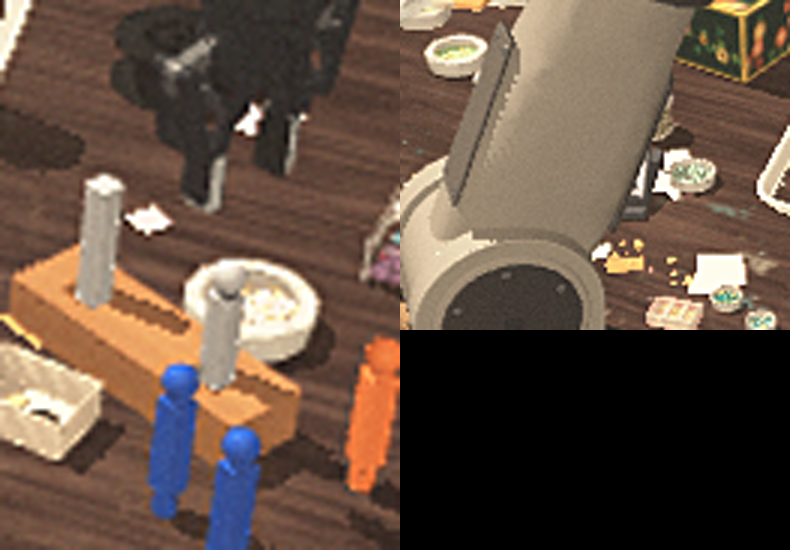

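```bash
python3 - <<'E'
from h import *
S=bot.read_camera('scene')
p,r=pose()
for q in ([0,0,0],[.011,.025,0],[-.011,.025,0],[.011,-.025,0],[-.011,-.025,0]): print(q,(proj(S,p+r.apply(q))[0]-[350,180]+.5)*5)
for x,y in ((.479,-.352),(.476,-.354),(.482,-.352)): print(x,y,(proj(S,[x,y,.102])[0]-[350,180]+.5)*5,(proj(S,[x,y,.037])[0]-[350,180]+.5)*5)
E
```

```text
[0, 0, 0] [238.947 192.797]
[0.011, 0.025, 0] [254.4062 168.3321]
[-0.011, 0.025, 0] [284.9126 185.6899]
[0.011, -0.025, 0] [192.62 199.96]
[-0.011, -0.025, 0] [223.0444 217.9635]
0.479 -0.352 [225.9435 278.0667] [213.4395 369.6955]
0.476 -0.354 [227.8275 281.8371] [215.2532 373.5603]
0.482 -0.352 [227.5282 275.249 ] [215.0052 366.808 ]
```

>>> {"method": "jog_arm", "body": {"motion": [[0,0,0,2,0.5,30,50],[0,0,0,2,0.5,60,50],[0,0,0,2,0.5,85,50],[0,0,0,2,0.5,105,50],[0,0,0,2,0.5,114,50],[0,0,0,2,0.5,114,50],[0,0,0,2,0.5,114,50]]}}

```text
t: 3.75
eef_pos: [0.48, -0.3513, 0.0472]
tool_rot: [0.001, 0.843, 0.537, 0.0]
contact_force: [0.1, -0.6, -0.3]
gripper_width: 0.585
grasp_force: 0.0
```

```bash
python3 - <<'E'
from h import *
S=bot.read_camera('scene');T=bot.read_camera('top')
p,r=pose();o=bot.get_obs();print(p,o['contact_force'],o['torque'],r.as_euler('xyz',degrees=True))
f=7;x0,y0=360,200
cv2.imwrite('pics/c5.png',cv2.resize(S['pixels'][y0:y0+75,x0:x0+75,::-1],None,fx=f,fy=f,interpolation=cv2.INTER_CUBIC))
E
```

```text
[ 0.4799 -0.3514  0.0473] [0.7598 0.1911 0.2062] [ 0.0411 -0.0219  0.0082] [179.9047   0.0157  65.0118]
```

View pics/c5.png

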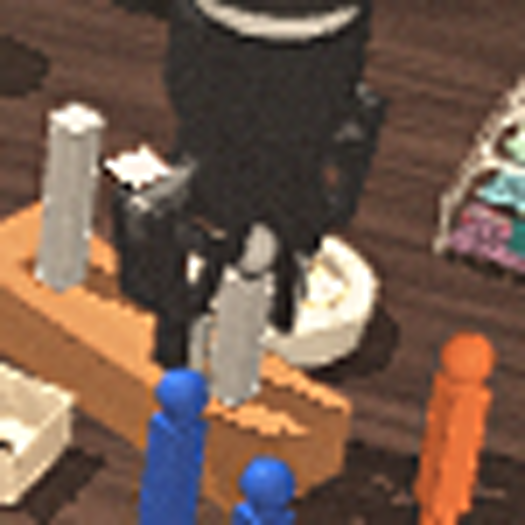

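>>> {"method": "jog_arm", "body": {"motion": [[0,0,0,0,0,0,30],[0,0,0,0,0,0,10],[0,0,0,0,0,0,5],[0,0,0,0,0,0,5],[0,0,0,0,0,0,5],[0,0,0,0,0,0,5]], "grip_force": 110}}

```text
t: 4.6
eef_pos: [0.4797, -0.3511, 0.0468]
tool_rot: [0.0, 0.843, 0.537, 0.0]
contact_force: [-0.7, -0.3, 5.5]
gripper_width: 0.169
grasp_force: 106.8
```

```bash
python3 - <<'E'
from h import *
p,r=pose();o=bot.get_obs();print(p,o['contact_force'],o['torque'],r.as_euler('xyz',degrees=True),o['gripper_width'],o['grasp_force'])
E
```

```text
[ 0.4797 -0.3511  0.0468] [-0.65   -0.339   5.5024] [0.1421 0.2463 0.0233] [179.9562   0.0093  65.0164] 0.16923881178818329 106.82856559753418
```

>>> {"method": "jog_arm", "body": {"motion": [[0,0,0,0,0,-15,5],[0,0,0,0,0,-40,5],[0,0,0,0,0,-80,5],[0,0,0,0,0,-130,5],[0,0,0,0,0,-165,5],[0,0,0,0,0,-175,5],[0,0,0,0,0,-175,5]]}}

```text
t: 5.48
eef_pos: [0.479, -0.3509, 0.2211]
tool_rot: [-0.0, 0.843, 0.537, -0.0]
contact_force: [0.8, 0.6, -2.5]
gripper_width: 0.173
grasp_force: 106.9
```

```bash
python3 - <<'E'
from h import *
S=bot.read_camera('scene');T=bot.read_camera('top')
p,r=pose();o=bot.get_obs();print(p,o['contact_force'],o['torque'],r.as_euler('xyz',degrees=True),o['gripper_width'],o['grasp_force'])
print('exp foot',proj(S,p+r.apply([0,0,.0368])),proj(S,p))
for th in ['knob_punch_foot','knob_punch_center']: print(th,[(np.round(d['xy'],1).tolist(),round(d['score'],2)) for d in bot.tip_of(th,S)][:5])
for th in ['mark','jig','pawl_pad']: print(th,[(np.round(d['xy'],1).tolist(),round(d['score'],2)) for d in bot.tip_of(th,T)][:3],[(np.round(d['xy'],1).tolist(),round(d['score'],2)) for d in bot.tip_of(th,S)][:3])
x0,y0=350,120;f=7
a=cv2.resize(S['pixels'][y0:y0+85,x0:x0+60,::-1],None,fx=f,fy=f,interpolation=cv2.INTER_CUBIC)
for q in ([0,0,.0368],[0,0,0],[0,0,-.04]): cv2.drawMarker(a,tuple(((proj(S,p+r.apply(q))[0]-[x0,y0]+.5)*f).astype(int).tolist()),(0,0,255),0,10)
x1,y1=165,180
b=cv2.resize(T['pixels'][y1:y1+75,x1:x1+75,::-1],None,fx=5,fy=5,interpolation=cv2.INTER_CUBIC);b=cv2.copyMakeBorder(b,0,a.shape[0]-375,0,0,cv2.BORDER_CONSTANT)
cv2.imwrite('pics/c6.png',np.hstack([a,b]))
E
```

```text
[ 0.4783 -0.3504  0.2194] [-0.5903  0.2756 -1.4404] [ 0.051  -0.0009 -0.0439] [-179.8187   -0.0216   65.0206] 0.169097088106298 106.94846749305725
exp foot [[397.289 211.097]] [[398.8776 199.6155]]
knob_punch_foot [([421.5, 275.0], 0.76), ([394.6, 208.2], 0.57), ([394.1, 295.7], 0.56), ([381.5, 283.6], 0.52)]
knob_punch_center [([384.2, 268.1], 0.8), ([400.0, 193.1], 0.71), ([396.0, 278.5], 0.65), ([423.4, 263.0], 0.5)]
mark [([207.2, 213.3], 0.68)] [([396.7, 210.7], 0.69)]
jig [([210.6, 214.6], 0.6), ([179.0, 198.7], 0.25)] [([220.7, 213.4], 0.64), ([351.2, 266.4], 0.31)]
pawl_pad [([182.6, 196.8], 0.45), ([208.6, 178.7], 0.36)] []
```

View pics/c6.png

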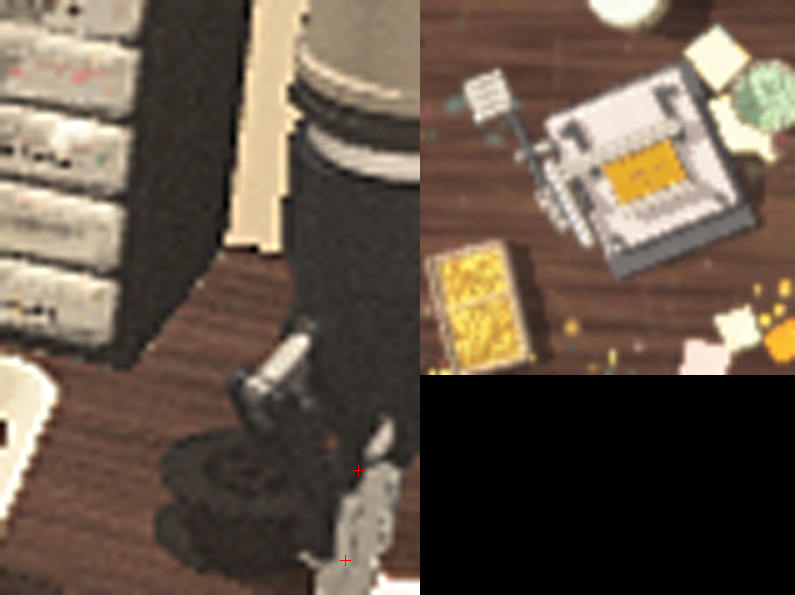

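```bash
python3 - <<'E'
from h import *
T=bot.read_camera('top');cv2.imwrite('pics/topjig.png',T['pixels'][:,:,::-1])
x0,y0,x1,y1=195,200,225,228
f=8;im=cv2.resize(T['pixels'][y0:y1,x0:x1],None,fx=f,fy=f,interpolation=cv2.INTER_CUBIC)
hsv=cv2.cvtColor(im,cv2.COLOR_RGB2HSV);m=((hsv[...,1]>110)&(hsv[...,0]>12)&(hsv[...,0]<35)&(hsv[...,2]>110)).astype(np.uint8)
k,l,st,c=cv2.connectedComponentsWithStats(m);i=1+st[1:,4].argmax()
pts=np.argwhere(l==i)[:,::-1].astype(np.float32);r=cv2.minAreaRect(pts)
full=lambda q:np.array(q)/f-.5+.5/f+[x0,y0]
print('centroid',full(c[i]),'rect',full(r[0]),np.array(r[1])/f,r[2],st[i,4])
for z in (.05,.055,.06): print(z,onz(T,full(c[i]),z),onz(T,full(r[0]),z))
q=[onz(T,full(v),.055) for v in cv2.boxPoints(r)]
for j in range(4): w=(q[(j+1)%4]-q[j])[:2];print(np.linalg.norm(w),np.degrees(np.arctan2(w[1],w[0])))
print('pad',onz(T,(165+(488-420)/5-.5,180+95/5-.5),.083))
big=cv2.resize(T['pixels'][185:240,170:240,::-1],None,fx=11,fy=10.9,interpolation=cv2.INTER_CUBIC)
cv2.imwrite('pics/c7.png',big)
E
```

```text
centroid [209.5131 213.8674] rect [209.4545 213.8542] [ 9.1623 15.1862] 67.83365631103516 8257
0.05 [0.4809 0.2451 0.05  ] [0.4809 0.2453 0.05  ]
0.055 [0.4806 0.2443 0.055 ] [0.4807 0.2445 0.055 ]
0.06 [0.4804 0.2435 0.06  ] [0.4804 0.2437 0.06  ]
0.053176446290919444 -67.15506712199524
0.03228301352171814 -156.76686942263413
0.05311318875944555 112.8308783106874
0.0322704760079063 23.345600498737866
pad [0.5314 0.3498 0.083 ]
```

View pics/c7.png

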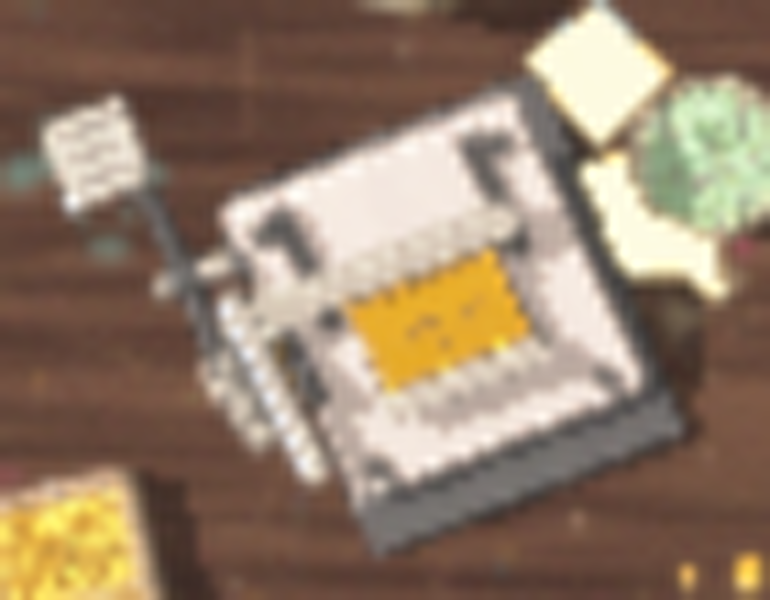

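```bash
cat >> h.py <<'E'
YAW=np.radians(22.9);RM=R.from_euler('z',YAW)*R.from_euler('y',-np.pi/6);MARK=np.array([.4806,.2444,.055])
RT=RM*R.from_euler('x',np.pi);MZ=RM.apply([0,0,1]);FOOT=.0368
E
python3 - <<'E'
from h import *
print(bot.get_obs()['q'],MZ)
W=MARK+MZ*(FOOT+.06)
print(W)
go([.47,.19,.22],heading(22.9))
go(W,RT,np.array([.47,.19,.22]),heading(22.9))
E
```

```text
[ 0.7483  0.3713 -0.2832  1.7506  0.118   1.0366 -0.0128] [-0.4606 -0.1946  0.866 ]
[0.436  0.2256 0.1388]
turn [-0.0004  0.      0.7352] shift mm [ 486.4 -236.9    1.2]
turn [0.     0.5236 0.    ] shift mm [-17.5 -46.   81.2]
```

>>> {"method": "jog_arm", "body": {"motion": [[0,0,0.04,30,-14,0,5],[0,0,0.12,83,-40,0,5],[0,0,0.2,137,-66,0,5],[0,0,0.28,190,-92,0,5],[0,0,0.36,243,-118,0,5],[0,0,0.45,297,-145,0,5],[0,0,0.54,350,-171,0,5],[0,0,0.63,404,-197,0,5],[0,0,0.71,450,-220,0,5],[0,0,0.735,486,-237,0,5]]}}

```text
t: 7.28
eef_pos: [0.4694, 0.1923, 0.2217]
tool_rot: [-0.0, 0.98, 0.199, 0.0]
contact_force: [0.3, -0.4, -1.2]
gripper_width: 0.169
grasp_force: 107.0
```

```bash
python3 - <<'E'
from h import *
o=bot.get_obs();p,r=pose();print(o['t'],p,r.as_euler('xyz',degrees=True),o['q'],o['joint_vel'],o['contact_force'])
W=MARK+MZ*(FOOT+.06);go(W,RT)
E
```

```text
7.275 [0.4694 0.1923 0.2217] [-179.9838   -0.0554   22.9328] [-0.0751  0.2528 -0.5072  1.9342  0.1457  0.9893 -1.8196] [-0.5134  0.2052 -0.1008 -0.234   0.1454  0.0758 -0.8569] [ 0.2941 -0.43   -1.2093]
turn [-0.0004  0.5226  0.0005] shift mm [-17.9 -43.7  82.8]
```

>>> {"method": "jog_arm", "body": {"motion": [[0,0.1,0,-4,-10,0,5],[0,0.22,0,-8,-25,0,5],[0,0.34,0,-12,-40,10,5],[0,0.46,0,-18,-44,25,5],[0,0.523,0,-18,-44,45,5],[0,0.523,0,-18,-44,65,5],[0,0.523,0,-18,-44,80,5],[0,0.523,0,-18,-44,82,5],[0,0.523,0,-18,-44,82,5]]}}

```text
t: 8.4
eef_pos: [0.4377, 0.2239, 0.1429]
tool_rot: [-0.051, 0.947, 0.193, 0.25]
contact_force: [-0.9, -0.1, -1.3]
gripper_width: 0.173
grasp_force: 107.1
```

```bash
python3 - <<'E'
from h import *
T=bot.read_camera('top');S=bot.read_camera('scene')
o=bot.get_obs();p,r=pose();print(o['t'],p,o['q'],o['contact_force'],o['torque'])
W=MARK+MZ*(FOOT+.06);go(W,RT)
foot=p+r.apply([0,0,FOOT]);print('foot',foot,'in mark frame',RM.inv().apply(foot-MARK))
x0,y0=170,185;f=8
a=cv2.resize(T['pixels'][y0:y0+70,x0:x0+65,::-1],None,fx=f,fy=f,interpolation=cv2.INTER_CUBIC)
def mk(X,c): cv2.drawMarker(a,tuple(((proj(T,X)[0]-[x0,y0]+.5)*f).astype(int).tolist()),c,0,12)
mk(foot,(0,0,255));mk(p,(0,255,0));mk(p+r.apply([0,0,-.03]),(255,0,0));mk(MARK,(255,0,255))
cv2.imwrite('pics/c8.png',a)
cv2.imwrite('pics/s8.png',S['pixels'][:,:,::-1])
E
```

```text
8.5 [0.438  0.2238 0.1433] [-0.5636  0.1325 -0.1401  2.4346  1.1379  0.1797 -2.9585] [ 0.0139  0.3671 -1.8854] [-0.2819  0.5999  0.0085]
turn [-0.0014  0.0058  0.    ] shift mm [-3.2 -2.4  3.4]
foot [0.4547 0.2309 0.1113] in mark frame [ 0.003  -0.0024  0.0633]
```

View pics/c8.png

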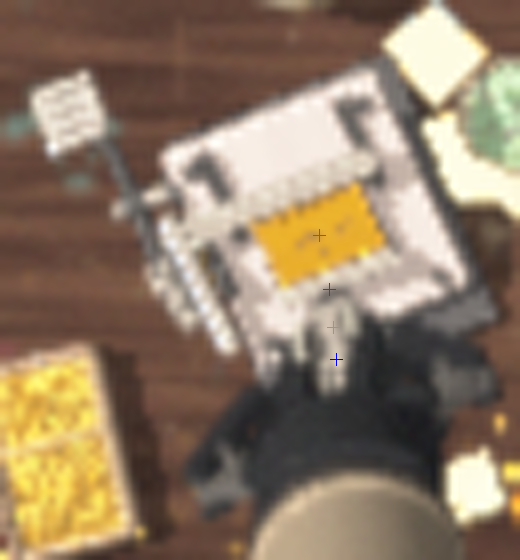

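>>> {"method": "jog_arm", "body": {"motion": [[0,0,-0.13,-1,-1,4,5],[0,0,-0.26,-2,-2,8,5],[0,0,-0.39,-3,-2.4,12,5],[0,0,-0.52,-3,-2.4,16,5],[0,0,-0.65,-3,-2.4,20,5],[0,0,-0.78,-3,-2.4,23,5],[0,0,-0.78,-3,-2.4,23,5],[0,0,-0.78,-3,-2.4,23,5]]}}

```text
t: 9.5
eef_pos: [0.4452, 0.2289, 0.1218]
tool_rot: [0.048, 0.804, 0.537, 0.252]
contact_force: [0.1, 0.7, -1.3]
gripper_width: 0.171
grasp_force: 107.1
```

```bash
python3 - <<'E'
from h import *
T=bot.read_camera('top')
o=bot.get_obs();p,r=pose();print(o['t'],p,o['q'],o['contact_force'],o['torque'])
foot=p+r.apply([0,0,FOOT]);print('foot',foot,'in mark frame',RM.inv().apply(foot-MARK),'axis tilt deg',np.degrees((RM.inv()*r).apply([0,0,1])))
go(MARK+MZ*(FOOT+.04),RT*R.from_euler('z',-.78))
x0,y0=180,190;f=10
a=cv2.resize(T['pixels'][y0:y0+55,x0:x0+55,::-1],None,fx=f,fy=f,interpolation=cv2.INTER_CUBIC)
def mk(X,c): cv2.drawMarker(a,tuple(((proj(T,X)[0]-[x0,y0]+.5)*f).astype(int).tolist()),c,0,12)
mk(foot,(0,0,255));mk(p,(0,255,0));mk(p+r.apply([0,0,-.019]),(255,0,0));mk(MARK,(255,0,255))
cv2.imwrite('pics/c9.png',a)
E
```

```text
9.55 [0.4452 0.2289 0.1218] [-0.5218  0.1999 -0.1867  2.4308  1.4977  0.1811 -2.5387] [-0.1699 -0.517  -1.6154] [-0.2679  0.6696 -0.0248]
foot [0.462  0.236  0.0898] in mark frame [-0.0003 -0.0005  0.0404] axis tilt deg [ -0.3358   0.0587 -57.2948]
turn [-0.0048  0.0035 -0.0022] shift mm [ 0.4 -0.3  0.4]
```

View pics/c9.png

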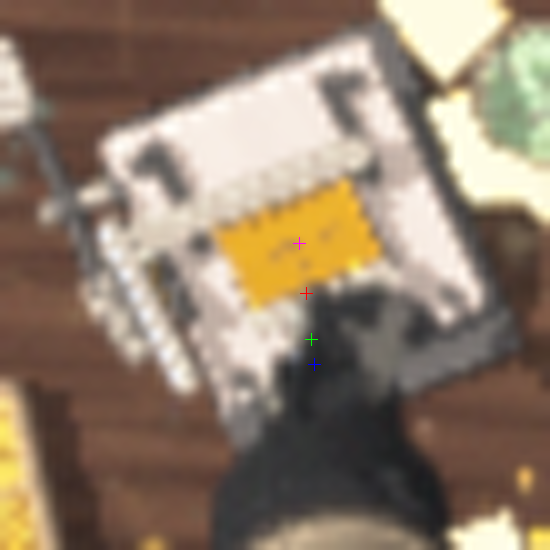

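The views show the punch over the blank: c8 has its foot near (329,289), just below the blank centre (319,236), and c9 has the hover after the wrist turn. I've now used all ten views, so I'll check the foot numerically from here, using the change against the picture taken before.

```bash
python3 - <<'E'
from h import *
a=cv2.imread('pics/c8.png');b=cv2.imread('pics/topjig.png')[185:255,170:235]
a=cv2.resize(a,(65,70),interpolation=cv2.INTER_AREA)
d=np.abs(a.astype(int)-b.astype(int)).sum(2)
print('rows 216-236 cols 202-221; foot px ~', [170+329/8-.5,185+289/8-.5])
print('cols',list(range(202,222)))
for y in range(30,52): print(y+185,d[y,32:52], )
g=cv2.cvtColor(a,cv2.COLOR_BGR2GRAY)
print('gray c8');
for y in range(30,52): print(y+185,g[y,32:52])
E
```

```text
rows 216-236 cols 202-221; foot px ~ [210.625, 220.625]
cols [202, 203, 204, 205, 206, 207, 208, 209, 210, 211, 212, 213, 214, 215, 216, 217, 218, 219, 220, 221]
215 [13 16  8  9  3 21  1 14  2  5  7 10  9 12 10  8 17 14 14  5]
216 [ 8 20 11  6  5 11 16  2 19  1  5  6 12 11 25 11 12 38 12 15]
217 [ 4  3  5  5  9  7 16 10  6 11  8 15 28  7  5 15  4  8 10 11]
218 [ 1 30 16  6 12  9  7  9  6 26 10  4 13 12  9  4 20  7 16  8]
219 [ 0  3  3 11  9 14 18 29  7  8  4  7  5 10 24 14 15  8 10 22]
220 [16 12 36 13 23 12  5  3 23 75 92 10 10  8  9 13 22 15 17  5]
221 [ 13  14   4   4   6  12   2  64 148 147 159  97  12  10  19  20   3   3
   6   9]
222 [ 17  26   0  22  14   7  12  89 154  93  45  77  65  20  22   5  13  13
   7   5]
223 [  7   1   5   5  35   3   5  42  10  10  47 135 242 229 157  31   2  20
  10  22]
224 [ 24   6  10   7   1  17 108 126  15 110 207 155 279 387 356 143   8   2
   6   2]
225 [ 20   5   6   7   9  77 221 240 131 210 253 159 277 324 229 102  11  29
 125 144]
226 [ 13   4   5  17  52 134 351 322 158 151 194  19  51 114 105  98  74 130
 172 179]
227 [  8  18  13  66
[... 2008 characters left out ...]
6 132 174 103  96 132 185 182 126  70  48  47  38  50  53
  53  53]
229 [185 176 181 105 109 165 116  95 138 172 154 119  67  52  44  40  42  43
  47  52]
230 [171 153 142  84  73  99  77  97 162 185 175 107  59  51  44  38  40  40
  43  45]
231 [143 127 104  64  54  57  50  86 147 157 162  90  56  51  39  37  39  41
  42  41]
232 [102 110  86  58  55  53  42  80 144 149 165  91  55  50  38  38  41  44
  48  44]
233 [ 65  79  61  54  54  51  38  63 120 117 116  70  50  48  39  35  41  48
  53  52]
234 [47 50 51 53 53 51 44 49 77 73 65 51 45 45 42 37 44 50 53 52]
235 [41 40 47 51 50 53 52 51 54 51 48 47 45 43 41 40 40 39 40 41]
236 [39 40 45 51 56 55 52 53 51 49 47 46 47 45 42 38 37 35 30 33]
```

```bash
python3 - <<'E'
from h import *
Ts=[bot.read_camera('top')['pixels'].astype(float) for _ in range(4)]
T=bot.read_camera('top')
b=cv2.imread('pics/topjig.png')[:,:,::-1].astype(float)
a=np.mean(Ts,0);d=np.abs(a-b).sum(2).astype(int)
p,r=pose()
for q in ([0,0,FOOT],[-.006,0,FOOT],[0,0,0],[0,0,-.019]): print(q,proj(T,p+r.apply(q)))
print('cols',np.arange(203,221))
for y in range(212,232): print(y,d[y,203:221])
print('gray')
for y in range(214,232): print(y,a.mean(2).astype(int)[y,203:221])
E
```

```text
[0, 0, 0.0368] [[210.1632 218.8854]]
[-0.006, 0, 0.0368] [[211.7966 219.4406]]
[0, 0, 0] [[210.6659 223.5102]]
[0, 0, -0.019] [[210.9333 225.9697]]
cols [203 204 205 206 207 208 209 210 211 212 213 214 215 216 217 218 219 220]
212 [ 8  8 10  6  7  5 14  6  9  8  6  6  5 11  9 11 11  7]
213 [11 10  6  7  8 10  4  6  6  7  9 10 11 10  8 13 11  9]
214 [ 8  8 11  7  6  9 16  8  7  5  6  7  6  6  7  7  9 10]
215 [12  9  5  6  9  7  7  8  7  9  9  7  9  7  6  5  8 11]
216 [ 5  6  6  6  8 15  5 11  5  4  7 10  5 10 11  9 12  7]
217 [11  9  8 11  4  9 10  5  3 18  4  8  1  4  8  2 10  8]
218 [  9   8   6  10   9  11  13 104 114 163  40 128 150 181 197  92  15   4]
219 [  8  14  11   8  11   5  65 265 374 357 272 346 313 266 304 248 147  82]
220 [  6  14   8  10  14   5  57 258 391 433 340 359 358 337 336 268 222 230]
221 [ 11  12  10   7  10   2  53 181 277 360 338 327 351 372 368 353 337 350]
222 [ 15   9  15  10  13   9  40 154 291 357 369 274 312 455 441 368 362 393]
223 [  6   8   8  13  10   4  58 214 371 400 493 449 405 376 372 354 384 331]
224 [  8   9   9   4   3  24 230 360 532 520 
[... 1287 characters left out ...]
23 [227 233 225 201 224 188 161 104  57  53  53  70  87 104 106 111 108  75]
224 [230 235 234 229 230 216 146  75  45  52  52  57  75 105 110 111 107  87]
225 [226 231 234 231 178 139 102  57  38  42  50  52  63 104 111 111 105 102]
226 [187 199 227 224 124  65  56  42  37  39  41  40  56  96 108 111 112 112]
227 [139 129 163 208 113  49  47  40  37  42  46  53  56  76  90 106 100 115]
228 [135 124 134 178 104  57  49  42  42  52  54  60  59  67  80  90  73 113]
229 [172 200 140 136 116  65  48  40  49  56  57  59  57  58  69  66  49  71]
230 [146 146 105 114 140  76  44  39  49  54  55  51  47  45  49  42  41  59]
231 [126 119 111 100  95  59  46  38  46  51  49  45  42  40  39  36  38  61]
```

The foot in c8 showed about 5 mm lower on the slope than predicted. Turning the wrist half a turn from that view will show whether the offset is in the grip or in the camera.

>>> {"method": "jog_arm", "body": {"motion": [[0,0,-0.14,0,0,0,5],[0,0,-0.3,0,0,0,5],[0,0,-0.46,0,0,0,5],[0,0,-0.62,0,0,0,5],[0,0,-0.78,0,0,0,5],[0,0,-0.94,0,0,0,5],[0,0,-1.1,0,0,0,5],[0,0,-1.18,0,0,0,5]]}}

```text
t: 10.8
eef_pos: [0.445, 0.2291, 0.1215]
tool_rot: [0.18, 0.367, 0.895, 0.182]
contact_force: [0.5, 0.5, -0.7]
gripper_width: 0.169
grasp_force: 107.1
```

>>> {"method": "jog_arm", "body": {"motion": [[0,0,-0.16,0,0,0,5],[0,0,-0.32,0,0,0,5],[0,0,-0.48,0,0,0,5],[0,0,-0.64,0,0,0,5],[0,0,-0.8,0,0,0,5],[0,0,-0.96,0,0,0,5],[0,0,-1.12,0,0,0,5],[0,0,-1.18,0,0,0,5],[0,0,-1.18,0,0,0,5]]}}

```text
t: 11.92
eef_pos: [0.445, 0.2291, 0.1215]
tool_rot: [0.251, -0.191, 0.948, 0.052]
contact_force: [0.7, -0.2, -1.9]
gripper_width: 0.17
grasp_force: 107.1
```

```bash
cat > look.py <<'E'
from h import *
a=np.mean([bot.read_camera('top')['pixels'].astype(float) for _ in range(2)],0);T=bot.read_camera('top')
b=cv2.imread('pics/topjig.png')[:,:,::-1].astype(float);d=np.abs(a-b).sum(2).astype(int)
cv2.imwrite('pics/l%d.png'%(bot.get_obs()['t']*100),a[:,:,::-1])
o=bot.get_obs();p,r=pose();print(o['t'],p,o['q'],o['contact_force'])
foot=p+r.apply([0,0,FOOT]);print('foot in mark frame',RM.inv().apply(foot-MARK),'axis',(RM.inv()*r).apply([0,0,1]),'tool x',(RM.inv()*r).apply([1,0,0]))
for q in ([0,0,FOOT],[-.006,0,FOOT],[0,0,0]): print(q,proj(T,p+r.apply(q)))
c,w=np.round(proj(T,foot)[0]).astype(int);print('cols',np.arange(c-6,c+8))
for y in range(w-6,w+9): print(y,d[y,c-6:c+8],a.mean(2).astype(int)[y,c-6:c+8])
E
python3 look.py
```

```text
12.075 [0.445  0.229  0.1215] [-0.5295  0.2001 -0.179   2.4313  1.4991  0.1797 -0.1794] [ 0.914   0.136  -0.6219]
foot in mark frame [-0.0005 -0.0003  0.0402] axis [-0.0063  0.0011 -1.    ] tool x [-1.      0.0022  0.0063]
[0, 0, 0.0368] [[210.1602 218.8838]]
[-0.006, 0, 0.0368] [[209.4651 217.4422]]
[0, 0, 0] [[210.6624 223.5078]]
cols [204 205 206 207 208 209 210 211 212 213 214 215 216 217]
213 [ 6  5  8  8 11  5  3 10  8  9  9 12  8  7] [153 149 151 153 152 152 152 152 141 149 151 151 150 123]
214 [ 9 11  8  8 10 16  8  6  6  8  5  8  8 10] [154 153 152 151 141 140 151 150 149 151 150 151 151 152]
215 [12  8  6  9  6  8  7 10  8  9  6 11 11  6] [153 153 151 141 148 148 150 151 151 151 151 154 154 158]
216 [ 9  5  7  8 11 10 14  5  2 11 10  3 13 10] [154 151 151 148 149 148 136 146 150 152 156 183 170 186]
217 [  9   9  11   5  57 162 191 102   6   6  10   8  10  12] [159 151 151 150 142 116 102 122 155 155 152 211 220 204]
218 [ 10   7  12  11 129 205 204 137  17   7  15  12  10   5] [160 151 150 151 130 113 123 118 177 203 197 205 205 203]
219 [ 14   9  11  15  59  65  95 174 11
[... 458 characters left out ...]
139   9  27  46  29 115 114 375 495 353  26] [234 224 175 174 190 190 191 190 148 179  95  57 112 221]
224 [  8   7 114 190 106  94  14 110 260 162 387 507 460 137] [234 228 190 167 189 191 190 185 139 174 100  55  70 152]
225 [  7 148 202 257 133 118 114 138 314 339 484 388 270 128] [226 183 165 147 186 191 189 186 127 114  72  52  47  73]
226 [ 92 326 245 222 129 119 145 102 201 225 273 181 138 123] [164 115 151 158 189 193 180 194 158  86  53  48  40  43]
227 [ 64 218 292 225 111  92  71  31   8  61 104 167 214 199] [105  89 126 157 194 205 162 155 132  76  54  50  35  40][ WARN:0@2.144] global loadsave.cpp:1063 imwrite_ Unsupported depth image for selected encoder is fallbacked to CV_8U.
```

```bash
python3 - <<'E'
from h import *
T=bot.read_camera('top');p,r=pose()
f=p+r.apply([-.0042,0,FOOT]);print('foot model',f,proj(T,f))
X=onz(T,(209.65,218.4),f[2]);M=onz(T,(209.48,213.86),.055)
print('cam foot in mark frame',RM.inv().apply(X-M),'model',RM.inv().apply(f-M))
print('tool shift per mark axes: x_tool=-x_mark, y_tool', (RM.inv()*r).apply([0,1,0]))
E
```

```text
foot model [0.4652 0.2376 0.0916] [[209.6765 217.8753]]
cam foot in mark frame [0.0022 0.0005 0.041 ] model [ 0.0036 -0.0003  0.0402]
tool shift per mark axes: x_tool=-x_mark, y_tool [0.0019 1.     0.001 ]
```

>>> {"method": "jog_arm", "body": {"motion": [[0,0,0,1.5,0,8,5],[0,0,0,2.5,0,18,5],[0,0,0,2.5,0,26,5],[0,0,0,2.5,0,32,5],[0,0,0,2.5,0,33,5],[0,0,0,2.5,0,33,5],[0,0,0,2.5,0,33,5]]}}

```text
t: 13.0
eef_pos: [0.4581, 0.2345, 0.0918]
tool_rot: [0.251, -0.191, 0.948, 0.051]
contact_force: [-0.3, 0.8, -0.7]
gripper_width: 0.169
grasp_force: 107.1
```

```bash
python3 look.py 2>/dev/null; python3 - <<'E'
from h import *
print(proj(bot.read_camera('top'),MARK))
S=bot.read_camera('scene')
for th in ['knob_punch_foot','mark','jig']: print(th,[(np.round(d['xy'],1).tolist(),round(d['score'],2)) for d in bot.tip_of(th,S)][:4])
print(proj(S,MARK))
E
```

```text
13.15 [0.4581 0.2346 0.0918] [-0.4395  0.2986 -0.2712  2.4154  1.8708  0.2249 -0.5319] [ 0.0661  0.6898 -1.8151]
foot in mark frame [-0.0031 -0.0002  0.0073] axis [-0.006   0.0011 -1.    ] tool x [-1.      0.0009  0.006 ]
[0, 0, 0.0368] [[209.9915 215.4714]]
[-0.006, 0, 0.0368] [[209.3063 214.051 ]]
[0, 0, 0] [[210.4832 219.9501]]
cols [204 205 206 207 208 209 210 211 212 213 214 215 216 217]
209 [11 10 12 12 10  9 12  5  5  6  8 11  8  8] [207 208 198 195 196 160 157 138 147 150 155 142 164 167]
210 [ 9 15 13  8  8  6  6 11  7  8  6 10  9 12] [199 206 173 139 146 133 148 150 152 153 154 163 146 172]
211 [10  9  6  6 12  5 14  9  6 10  7  5  7 12] [163 152 155 130 147 148 154 153 152 154 152 153 130 168]
212 [ 9  8  9 11  4 12  2 10 12  7  7  4 12  5] [152 131 150 150 152 152 152 153 152 149 151 152 156 141]
213 [ 6  5 10  7 20 79 59 11  3  7  9 12  9 12] [153 149 152 153 155 136 139 147 139 149 151 151 150 125]
214 [ 12  14   7  14  56 125 189 149  90   9   1   1   4   6] [155 154 152 153 150 115 110 104 117 146 149 149 149 151]
215 [ 11  10   5  19 163 178 161 203 118  81  82  65  
[... 565 characters left out ...]
1  28  13  31   3 158  14 282 368 279  58] [177 173 183 174 190 191 192 201 149 170  86  54  76 155]
221 [ 17 162  96  89  39  48  15  89  84 106 291 367 391 285] [203 159 185 171 189 192 192 191 147 133  73  51  50  93]
222 [ 98 263  86 177  27  34  49  72 144 287 355 396 555 528] [192 123 178 149 188 196 194 193 122  81  57  52  35  50]
223 [173 367 141 247  25  97  64  28 200 451 502 530 578 565] [173 100 149 138 195 213 197 171 120  67  52  46  37  41]
[[209.4834 213.8788]]
knob_punch_foot [([395.8, 294.2], 0.82), ([420.2, 274.9], 0.69), ([380.9, 281.3], 0.57), ([368.1, 230.3], 0.54)]
mark [([216.5, 194.6], 0.67), ([353.6, 266.4], 0.28)]
jig [([221.5, 211.6], 0.67)]
[[217.229  198.6565]]
```

>>> {"method": "jog_arm", "body": {"motion": [[0,0,0,-0.4,0.3,1,5],[0,0,0,-0.4,0.3,2,5],[0,0,0,-0.4,0.3,3,5],[0,0,0,-0.4,0.3,4,5],[0,0,0,-0.4,0.3,5,5],[0,0,0,-0.4,0.3,5,5]]}}

```text
t: 14.15
eef_pos: [0.4605, 0.2359, 0.0874]
tool_rot: [0.251, -0.192, 0.948, 0.051]
contact_force: [-2.8, -1.1, 2.1]
gripper_width: 0.169
grasp_force: 107.5
```

```bash
cat > st.py <<'E'
from h import *
o=bot.get_obs();p,r=pose();f=np.array(o['contact_force'])
print(o['t'],p,'F',f,'F.mz',f@MZ,'grip',o['gripper_width'],o['grasp_force'],'M',o['torque'])
foot=p+r.apply([-.0042,0,FOOT]);print('foot in mark frame',RM.inv().apply(foot-MARK)*1000,'axis',(RM.inv()*r).apply([0,0,1]),o['q'])
E
python3 st.py
```

```text
14.15 [0.4605 0.2359 0.0874] F [-2.8161 -1.135   2.1349] F.mz 3.366776939433806 grip 0.16921491215045703 107.4582052230835 M [-0.3262  0.6485  0.0263]
foot in mark frame [1.2732 0.0214 2.1843] axis [-0.0063  0.0011 -1.    ] [-0.4246  0.3141 -0.2872  2.4107  1.9004  0.2347 -0.5579]
```

>>> {"method": "jog_arm", "body": {"motion": [[0,0,0,0,0,0.7,5],[0,0,0,0,0,1.4,5],[0,0,0,0,0,2.1,5],[0,0,0,0,0,2.8,5],[0,0,0,0,0,3.5,5],[0,0,0,0,0,3.5,5],[0,0,0,0,0,3.5,5]]}}

```text
t: 15.02
eef_pos: [0.462, 0.2365, 0.0845]
tool_rot: [0.251, -0.192, 0.948, 0.051]
contact_force: [-5.6, -2.3, 7.8]
gripper_width: 0.174
grasp_force: 108.3
```

```bash
python3 st.py
```

```text
15.025 [0.462  0.2365 0.0845] F [-5.5809 -2.2659  7.8498] F.mz 9.809554564848472 grip 0.17412409498787487 108.28540205955505 M [-0.4195  0.696  -0.083 ]
foot in mark frame [ 1.2623  0.0162 -1.1798] axis [-0.0061  0.001  -1.    ] [-0.4138  0.3245 -0.2986  2.4081  1.9215  0.2421 -0.5759]
```

>>> {"method": "jog_arm", "body": {"motion": [[0,0,0,0,0,0,5],[0,0,0,0,0,0,5],[0,0,0,0,0,0,5],[0,0,0,0,0,0,5],[0,0,0,0,0,0,5],[0,0,0,0,0,0,5]]}}

```text
t: 15.78
eef_pos: [0.462, 0.2366, 0.0846]
tool_rot: [0.251, -0.192, 0.948, 0.051]
contact_force: [-5.0, -2.5, 8.0]
gripper_width: 0.172
grasp_force: 108.3
```

>>> {"method": "jog_arm", "body": {"motion": [[0,0,0,0,0,-1.5,5],[0,0,0,0,0,-3,5],[0,0,0,0,0,-4.5,5],[0,0,0,0,0,-6,5],[0,0,0,0,0,-9,5],[0,0,0,0,0,-15,5],[0,0,0,0,0,-25,5],[0,0,0,0,0,-38,5],[0,0,0,0,0,-44,5],[0,0,0,0,0,-44,5]]}}

```text
t: 17.02
eef_pos: [0.4422, 0.2281, 0.1231]
tool_rot: [0.251, -0.191, 0.947, 0.052]
contact_force: [-0.5, 0.6, -1.9]
gripper_width: 0.168
grasp_force: 107.6
```

```bash
python3 st.py; python3 - <<'E'
from h import *
print(bot.get_obs()['contact_force'])
# return: carry height pose vertical, heading 65 or -115(=245)
P=[.43,.20,.25]
go(P,heading(22.9+180)); go(P,heading(245))
E
```

```text
17.025 [0.4422 0.2281 0.1231] F [-0.5148  0.5584 -1.868 ] F.mz -1.4892221500584613 grip 0.16790336934101477 107.55536556243896 M [-0.2563  0.6329 -0.0004]
foot in mark frame [ 1.9557 -0.0412 42.9986] axis [-0.0054  0.001  -1.    ] [-0.4514  0.1974 -0.2666  2.4318  1.4834  0.1985 -0.1613]
[-0.5148  0.5584 -1.868 ]
turn [ 0.0013  0.5182 -0.0009] shift mm [ -43.6  -21.  -121.3]
turn [-0.189   0.495  -0.7189] shift mm [ -43.6  -21.  -121.3]
```

```bash
python3 - <<'E'
from h import *
P=np.array([.46,.19,.235]);go(P,heading(202.9))
go([.4797,-.3511,.235],heading(65),P,heading(202.9))
E
```

```text
turn [ 0.0013  0.5182 -0.0009] shift mm [-56.8 -41.9 -96.5]
turn [ 0.     -0.      2.4068] shift mm [ 192.4 -506.1   -0. ]
```

>>> {"method": "jog_arm", "body": {"motion": [[0,0.04,0,-5,-2,-20,5],[0,0.12,0,-15,-8,-40,5],[0,0.22,0,-26,-16,-60,5],[0,0.32,0,-38,-24,-78,5],[0,0.42,0,-48,-32,-90,5],[0,0.51,0,-56,-40,-96,5],[0,0.518,0,-57,-42,-96.5,5],[0,0.518,0,-57,-42,-96.5,5]]}}

```text
t: 18.02
eef_pos: [0.4598, 0.1893, 0.2333]
tool_rot: [-0.001, -0.198, 0.98, 0.0]
contact_force: [-0.2, -0.0, -1.9]
gripper_width: 0.169
grasp_force: 107.2
```

>>> {"method": "jog_arm", "body": {"motion": [[0,0,0.1,10,-25,0,5],[0,0,0.28,29,-76,0,5],[0,0,0.46,48,-127,0,5],[0,0,0.64,67,-177,0,5],[0,0,0.82,87,-228,0,5],[0,0,1.0,106,-278,0,5],[0,0,1.18,125,-329,0,5],[0,0,1.36,144,-380,0,5],[0,0,1.54,163,-430,0,5],[0,0,1.72,178,-470,0,5]]}}

```text
t: 19.27
eef_pos: [0.4764, -0.3146, 0.2334]
tool_rot: [-0.001, 0.617, 0.787, -0.001]
contact_force: [0.1, -0.3, -2.6]
gripper_width: 0.17
grasp_force: 107.2
```

```bash
python3 - <<'E'
from h import *
o=bot.get_obs();print(o['t'],o['eef_pos'],o['q'],o['contact_force'])
go([.4797,-.3511,.235],heading(65))
E
```

```text
19.275 [ 0.4764 -0.3146  0.2334] [ 0.4029  0.3047  0.0877  1.8107 -0.0293  1.0296  0.7418] [ 0.1268 -0.3499 -2.5629]
turn [-0.0025  0.0002  0.6764] shift mm [-36.2  -5.5  -1.6]
```

>>> {"method": "jog_arm", "body": {"motion": [[0,0,0.17,-10,-2,0,5],[0,0,0.34,-20,-3,0,5],[0,0,0.51,-30,-5,0,5],[0,0,0.676,-36,-5.5,30,5],[0,0,0.676,-36,-5.5,75,5],[0,0,0.676,-36,-5.5,110,5],[0,0,0.676,-36,-5.5,125,5],[0,0,0.676,-36,-5.5,125,5],[0,0,0.676,-36,-5.5,125,5]]}}

```text
t: 20.4
eef_pos: [0.483, -0.349, 0.1105]
tool_rot: [0.0, 0.841, 0.541, 0.0]
contact_force: [-0.3, 0.8, -0.6]
gripper_width: 0.17
grasp_force: 107.2
```

```bash
python3 - <<'E'
from h import *
o=bot.get_obs();p,r=pose();print(o['t'],p,r.as_euler('xyz',degrees=True),o['q'],o['contact_force'])
go([.4797,-.3511,.048],heading(65))
E
```

```text
20.4 [ 0.483  -0.349   0.1105] [179.9462   0.0004  65.5667] [ 0.3746  0.491   0.1924  1.865  -0.1266  0.7963  0.2069] [-0.3325  0.8353 -0.5638]
turn [0.0009 0.     0.0099] shift mm [-3.2 -2.2 62.5]
```

>>> {"method": "jog_arm", "body": {"motion": [[0,0,0.01,-3.2,-2.2,5,5],[0,0,0.01,-3.2,-2.2,15,5],[0,0,0.01,-3.2,-2.2,25,5],[0,0,0.01,-3.2,-2.2,29,5],[0,0,0.01,-3.2,-2.2,29,5],[0,0,0.01,-3.2,-2.2,29,5]]}}

```text
t: 21.15
eef_pos: [0.4792, -0.3505, 0.0802]
tool_rot: [-0.001, 0.843, 0.538, -0.0]
contact_force: [0.7, -0.2, -2.2]
gripper_width: 0.173
grasp_force: 107.2
```

```bash
python3 - <<'E'
from h import *
o=bot.get_obs();p,r=pose();print(o['t'],p,r.as_euler('xyz',degrees=True),o['contact_force'])
go([.4797,-.3511,.048],heading(65))
E
```

```text
21.15 [ 0.4792 -0.3505  0.0802] [-179.9345   -0.0174   65.0279] [ 0.6692 -0.1508 -2.2408]
turn [-0.0011 -0.0003  0.0005] shift mm [-0.3  0.7 32.2]
```

>>> {"method": "jog_arm", "body": {"motion": [[0,0,0,-0.3,0.7,6,5],[0,0,0,-0.3,0.7,12,5],[0,0,0,-0.3,0.7,18,5],[0,0,0,-0.3,0.7,23,5],[0,0,0,-0.3,0.7,27,5],[0,0,0,-0.3,0.7,30,5],[0,0,0,-0.3,0.7,32,5],[0,0,0,-0.3,0.7,32,5]]}}

```text
t: 22.15
eef_pos: [0.4794, -0.3509, 0.048]
tool_rot: [-0.001, 0.843, 0.537, -0.0]
contact_force: [-0.0, -0.6, -1.7]
gripper_width: 0.171
grasp_force: 107.2
```

```bash
python3 - <<'E'
from h import *
o=bot.get_obs();p,r=pose();print(o['t'],p,r.as_euler('xyz',degrees=True),o['contact_force'],o['torque'])
E
```

```text
22.15 [ 0.4794 -0.3509  0.048 ] [-179.9048   -0.0217   65.0213] [-0.0475 -0.6207 -1.6778] [-0.0001  0.0417  0.02  ]
```

>>> {"method": "jog_arm", "body": {"motion": [[0,0,0,0,0,0.6,5],[0,0,0,0,0,1.2,5],[0,0,0,0,0,1.2,5]]}}

```text
t: 22.52
eef_pos: [0.4795, -0.3509, 0.0469]
tool_rot: [-0.001, 0.843, 0.538, -0.0]
contact_force: [0.3, -0.1, -1.0]
gripper_width: 0.168
grasp_force: 107.2
```

>>> {"method": "jog_arm", "body": {"motion": [[0,0,0,0,0,0,20],[0,0,0,0,0,0,30],[0,0,0,0,0,0,45],[0,0,0,0,0,0,48],[0,0,0,0,0,0,48]]}}

```text
t: 23.15
eef_pos: [0.4795, -0.3509, 0.0469]
tool_rot: [-0.001, 0.843, 0.537, -0.0]
contact_force: [-0.6, -0.1, 0.3]
gripper_width: 0.563
grasp_force: 0.0
```

```bash
python3 - <<'E'
from h import *
o=bot.get_obs();p,r=pose();print(o['t'],p,o['contact_force'],o['gripper_width'])
S=bot.read_camera('scene')
print([(np.round(d['xy'],1).tolist(),round(d['score'],2)) for d in bot.tip_of('knob_punch_center',S)])
E
```

```text
23.15 [ 0.4795 -0.3509  0.0469] [-0.6268 -0.0632  0.3267] 0.5625497661893843
[([424.7, 262.8], 0.59), ([390.0, 245.1], 0.55), ([396.4, 280.6], 0.48), ([383.1, 269.6], 0.45)]
```

>>> {"method": "jog_arm", "body": {"motion": [[0,0,0,0,0,-10,48],[0,0,0,0,0,-30,48],[0,0,0,0,0,-70,48],[0,0,0,0,0,-120,48],[0,0,0,0,0,-165,48],[0,0,0,0,0,-180,48],[0,0,0,0,0,-180,48]]}}

```text
t: 24.12
eef_pos: [0.4801, -0.3513, 0.2279]
tool_rot: [0.0, 0.843, 0.537, 0.0]
contact_force: [-0.3, 0.1, -0.4]
gripper_width: 0.562
grasp_force: 0.0
```

```bash
python3 - <<'E'
from h import *
S=bot.read_camera('scene');o=bot.get_obs();p,r=pose();print(o['t'],p,o['contact_force'],o['gripper_width'])
b=cv2.imread('pics/scene0.png')[:,:,::-1];a=S['pixels']
for n,im in (('before',b),('now',a)):
    hsv=cv2.cvtColor(np.ascontiguousarray(im[225:265,380:410]),cv2.COLOR_RGB2HSV);m=(hsv[...,1]<60)&(hsv[...,2]>100)&(np.arange(30)<24)[None,:]
    print(n,[(y+225,round(float(np.flatnonzero(m[y]).mean()+380),1),int(m[y].sum())) for y in range(4,40,3) if m[y].any()])
d=np.abs(a.astype(int)-b).sum(2);print('diff plain',d[212:245,360:380].mean(),'knob',d[230:262,383:402].mean())
print([(np.round(q['xy'],1).tolist(),round(q['score'],2)) for q in bot.tip_of('knob_punch_center',S)])
go([.5314,.3498,.17],heading(113))
E
```

```text
24.175 [ 0.4793 -0.3508  0.2263] [ 0.3134  1.1599 -0.5346] 0.5596401341900678
before [(232, 397.5, 8), (235, 394.0, 11), (238, 394.2, 11), (241, 394.5, 16), (244, 396.6, 11), (247, 397.0, 13), (250, 395.7, 10), (253, 392.0, 7), (256, 393.0, 5)]
now [(232, 397.5, 8), (235, 393.0, 9), (238, 394.0, 12), (241, 394.5, 16), (244, 396.0, 11), (247, 396.5, 13), (250, 395.0, 10), (253, 390.9, 8), (256, 392.5, 6)]
diff plain 8.833333333333334 knob 31.62828947368421
[([426.7, 261.2], 0.62), ([391.8, 245.1], 0.54), ([393.8, 279.0], 0.52), ([381.1, 268.5], 0.5)]
turn [-0.0033 -0.0022 -0.8372] shift mm [ 656.9 -247.8   56.9]
```

>>> {"method": "jog_arm", "body": {"motion": [[0,0,-0.05,28,-11,0,20],[0,0,-0.12,80,-30,0,0],[0,0,-0.2,135,-51,0,0],[0,0,-0.28,190,-72,0,0],[0,0,-0.36,245,-92,0,0],[0,0,-0.44,300,-113,0,0],[0,0,-0.52,355,-134,0,0],[0,0,-0.6,410,-155,0,0],[0,0,-0.68,465,-175,0,0],[0,0,-0.74,520,-196,0,0]]}}

```text
t: 25.48
eef_pos: [0.5198, 0.2057, 0.2261]
tool_rot: [-0.002, 0.59, 0.807, -0.001]
contact_force: [1.2, 0.3, 0.7]
gripper_width: 0.003
grasp_force: 0.0
```

```bash
python3 - <<'E'
from h import *
o=bot.get_obs();p,r=pose();print(o['t'],p,o['q'],o['gripper_width'])
go([.5314,.3498,.115],heading(113))
E
```

```text
25.475 [0.5198 0.2057 0.2261] [-0.3369  0.3028 -0.1838  1.8299  0.0618  1.0175 -0.2366] 0.0030606843695221136
turn [-0.0032 -0.0015 -0.0927] shift mm [133.7  55.2 111.1]
```

>>> {"method": "jog_arm", "body": {"motion": [[0,0,-0.05,50,20,0,0],[0,0,-0.09,100,40,0,0],[0,0,-0.093,133.7,55,20,0],[0,0,-0.093,133.7,55,65,0],[0,0,-0.093,133.7,55,100,0],[0,0,-0.093,133.7,55,110,0],[0,0,-0.093,133.7,55,110,0],[0,0,-0.093,133.7,55,110,0]]}}

```text
t: 26.48
eef_pos: [0.5345, 0.348, 0.119]
tool_rot: [-0.0, 0.554, 0.833, 0.001]
contact_force: [-0.4, -0.6, -0.0]
gripper_width: 0.007
grasp_force: 0.0
```

```bash
python3 - <<'E'
from h import *
o=bot.get_obs();p,r=pose();print(o['t'],p,o['contact_force'])
go([.5314,.3498,.068],heading(113))
E
```

```text
26.475 [0.5345 0.348  0.119 ] [-0.4449 -0.5575 -0.0382]
turn [ 0.0015 -0.0021 -0.004 ] shift mm [ 2.8 -2.2 51. ]
```

>>> {"method": "jog_arm", "body": {"motion": [[0,0,0,2.8,-2.2,10,0],[0,0,0,2.8,-2.2,22,0],[0,0,0,2.8,-2.2,31,0],[0,0,0,2.8,-2.2,36,0],[0,0,0,2.8,-2.2,40,0],[0,0,0,2.8,-2.2,44,0],[0,0,0,2.8,-2.2,47,0],[0,0,0,2.8,-2.2,49,0],[0,0,0,2.8,-2.2,49,0]]}}

```text
t: 27.6
eef_pos: [0.5324, 0.3496, 0.0693]
tool_rot: [0.0, 0.554, 0.833, 0.002]
contact_force: [6.1, 0.5, 4.3]
gripper_width: 0.002
grasp_force: 2.9
```

```bash
python3 - <<'E'
from h import *
o=bot.get_obs();p,r=pose();print(o['t'],p,o['contact_force'],o['torque'])
E
```

```text
27.6 [0.5324 0.3496 0.0693] [6.1155 0.5435 4.3281] [ 0.205  -1.1214 -0.03  ]
```

>>> {"method": "jog_arm", "body": {"motion": [[0,0,0,0,0,0.5,0],[0,0,0,0,0,0.5,0],[0,0,0,0,0,0.5,0],[0,0,0,0,0,0.5,0],[0,0,0,0,0,0.5,0],[0,0,0,0,0,0.5,0],[0,0,0,0,0,0.5,0],[0,0,0,0,0,0.5,0]]}}

```text
t: 28.6
eef_pos: [0.5324, 0.3496, 0.0689]
tool_rot: [0.0, 0.554, 0.833, 0.002]
contact_force: [5.4, 1.3, 4.7]
gripper_width: 0.001
grasp_force: 2.9
```

```bash
cat > jaw.py <<'E'
from h import *
T=bot.read_camera('top');o=bot.get_obs();print(o['t'],o['eef_pos'],o['contact_force'])
b=cv2.imread('pics/topjig.png')[:,:,::-1]
for n,a in (('before',b),('now',T['pixels'])):
    g=a.astype(np.float32)
    # profile up the slope through the mark, averaged across +-12 mm
    out=[]
    for s in np.arange(-.01,.055,.003):
        q=proj(T,MARK+RM.apply(np.array([[s,w,0] for w in np.linspace(-.012,.012,7)]))).astype(np.float32)
        v=cv2.remap(g,q[:,:1],q[:,1:],cv2.INTER_LINEAR).reshape(-1,3).mean(0);out.append((round(s*1000),*v.astype(int).tolist()))
    print(n,out)
for w in ('before','now'):
    a=b if w=='before' else T['pixels']
    h=cv2.cvtColor(np.ascontiguousarray(a[200:228,195:225]),cv2.COLOR_RGB2HSV);m=(h[...,1]>110)&(h[...,0]>12)&(h[...,0]<35)&(h[...,2]>110);print(w,'brass px',m.sum(),np.argwhere(m).mean(0)+[200,195])
E
python3 jaw.py
```

```text
28.65 [0.5324 0.3495 0.0689] [ 5.0276 -0.1582  4.0484]
before [(-10, 226, 169, 46), (-7, 226, 168, 47), (-4, 225, 167, 49), (-1, 217, 162, 54), (2, 221, 166, 51), (5, 231, 173, 45), (8, 231, 173, 43), (11, 223, 166, 46), (14, 203, 153, 64), (17, 193, 159, 110), (20, 208, 188, 164), (23, 216, 201, 183), (26, 223, 209, 192), (29, 225, 212, 196), (32, 235, 221, 209), (35, 243, 231, 222), (38, 244, 232, 223), (41, 244, 232, 224), (44, 244, 232, 224), (47, 244, 233, 224), (50, 244, 233, 224), (53, 244, 233, 224)]
now [(-10, 169, 123, 38), (-7, 167, 121, 38), (-4, 166, 121, 38), (-1, 159, 117, 41), (2, 162, 119, 40), (5, 172, 125, 37), (8, 174, 126, 37), (11, 174, 127, 37), (14, 171, 125, 39), (17, 158, 117, 49), (20, 132, 109, 78), (23, 146, 132, 121), (26, 177, 161, 152), (29, 175, 160, 150), (32, 162, 149, 139), (35, 154, 143, 132), (38, 151, 140, 129), (41, 151, 140, 130), (44, 169, 155, 145), (47, 187, 170, 161), (50, 191, 174, 164), (53, 192, 174, 164)]
before brass px 129 [213.8682 209.4961]
now brass px 133 [213.4737 209.3684]
```

>>> {"method": "jog_arm", "body": {"motion": [[0,0,0,0,0,-5,0],[0,0,0,0,0,-10,0],[0,0,0,0,0,-16,0],[0,0,0,0,0,-25,0],[0,0,0,0,0,-45,0],[0,0,0,0,0,-90,0],[0,0,0,30,-40,-130,0],[0,0,0,50,-90,-150,0],[0,0,0,60,-140,-150,0],[0,0,0,60,-140,-150,0]]}}

```text
t: 29.9
eef_pos: [0.3746, 0.3498, 0.2194]
tool_rot: [-0.001, 0.552, 0.834, -0.0]
contact_force: [1.2, -1.1, 0.4]
gripper_width: -0.0
grasp_force: 0.0
```

```bash
python3 jaw.py; python3 - <<'E'
from h import *
T=bot.read_camera('top');b=cv2.imread('pics/topjig.png')[:,:,::-1].astype(int);t0=cv2.imread('pics/top0.png')[:,:,::-1].astype(int)
a=T['pixels'].astype(int);d=np.abs(a-b).sum(2)
print('pad region diff',d[192:206,172:186].mean().round(1), 'chain',d[228:255,165:192].mean().round(1),'spool',d[168:190,195:215].mean().round(1),'tin',d[190:208,227:242].mean().round(1))
e=np.abs(a-t0).sum(2);print('rack region vs start',e[185:235,335:400].mean().round(1),'lid',e[150:235,265:335].mean().round(1))
print([(np.round(q['xy'],1).tolist(),round(q['score'],2)) for q in bot.tip_of('pawl_pad',T)])
E
```

```text
29.95 [0.3771 0.35   0.2194] [ 0.7052 -0.5666 -0.0634]
before [(-10, 226, 169, 46), (-7, 226, 168, 47), (-4, 225, 167, 49), (-1, 217, 162, 54), (2, 221, 166, 51), (5, 231, 173, 45), (8, 231, 173, 43), (11, 223, 166, 46), (14, 203, 153, 64), (17, 193, 159, 110), (20, 208, 188, 164), (23, 216, 201, 183), (26, 223, 209, 192), (29, 225, 212, 196), (32, 235, 221, 209), (35, 243, 231, 222), (38, 244, 232, 223), (41, 244, 232, 224), (44, 244, 232, 224), (47, 244, 233, 224), (50, 244, 233, 224), (53, 244, 233, 224)]
now [(-10, 228, 170, 47), (-7, 227, 170, 47), (-4, 227, 169, 48), (-1, 219, 164, 54), (2, 223, 167, 52), (5, 232, 175, 45), (8, 234, 177, 44), (11, 234, 178, 46), (14, 232, 175, 48), (17, 217, 166, 63), (20, 173, 142, 91), (23, 159, 141, 126), (26, 182, 165, 155), (29, 193, 177, 164), (32, 208, 192, 177), (35, 216, 202, 185), (38, 222, 208, 191), (41, 227, 214, 198), (44, 235, 223, 211), (47, 244, 232, 223), (50, 245, 234, 225), (53, 246, 234, 225)]
before brass px 129 [213.8682 209.4961]
now brass px 143 [213.4336 209.3007]
pad region diff 4.8 chain 23.6 spool 4.1 tin 5.4
rack region vs start 8.0 lid 6.6
[([181.3, 199.1], 0.55), ([211.3, 176.1], 0.55)]
```

```bash
python3 -c "
from station import bot
print(bot.hand_in())"
```

```text
the job is handed in; nothing more can be done
None
```

The job is done and handed in at about 30 s of the 69 s allowed: the blank was pressed about 4 mm (judged by force), the knob punch is standing in its pocket again, and the jaw is sprung about 12 mm back with the pawl let go. The mark landed within roughly 1–2 mm of the crossing by the top camera, which I could not check more closely.

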